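Flask clarity check on the viewing stand

ROBOT

A 6-joint arm with a two-finger parallel gripper is mounted at the origin on a cart in front of the work surface, level with it; the furniture and walls round the work are solid. World frame = base frame: x ahead of the robot, y to its left, z up, the work surface at z = 0. Lengths are in m, angles in rad, forces in N, time in s.
With the tool pointing down it reaches from about 0.35 to 0.975 m from the base axis. Payload 4.9 kg.
Tool frame: the origin (TCP) lies at the very end of the fingers, on their centre line; the grasp point (between the pads) lies 19 mm behind it (ctrl.grip_point_offset is the distance from the TCP to the grasp point, in m); z points along the fingers, y is the line along which they close (so a half turn about z gives the same grasp; the last joint's range is limited). The gripper opens to 85 mm and grips with 20 to 120 N. Pads are 22 mm wide; open, the fingers measure 114 mm over their backs; the gripper's body (76 mm by 85 mm) begins 54 mm behind the grasp point. The pads swing forward as they close: fully open they stand 13 mm farther back than shut.
Start: joints at [-0.119, 0.053, 1.613, -0, 1.476, -0.119], TCP at [0.625, 0, 0.231] pointing down, gripper open.
Joint ranges: [-3.01, 3.01], [-1.01, 2.22], [0.06, 2.58], [-1.02, 4.17], [0.09, 2.62], [-3.14, 3.14]. Speed limits (rad/s): [2.57, 2.57, 3.14, 3.14, 3.14, 3.14].

INTERFACE

Orientations are given as a rotation vector (axis times angle).
In Python, from station import ctrl gives the robot as it stands.
- The arm moves only by the tool send_rows, never from a script. Its argument "rows" is a list of rows, each a list of 3 entries, a list of its own where there are three numbers: the finger opening in cm, from 0 to 8.54, then the shift along the tool's x, y, z in cm, then the turn about the tool's z in degrees. A call has 1 to 10 rows; each row shifts and turns the commanded pose from where the row before left it, along the tool's axes as they then stand; what a row does not reach is not made up. A row lasts 1/8 s, in which the tool goes at most 62.5 mm and 10.7 degrees, less where a joint would pass 70% of its speed; a pose out of reach is approached as far as the arm can. A call with a gripper value outside its range is refused whole. The fingers move at their own pace and stop on an object; "newtons" is the grip in N (left out, the last holds). Time passes only in rows, so rows that do not move let the fingers close. It gives the time, the measured TCP pose, the force, the opening and the grip force at its end, in the units of the state.
- ctrl.get_obs(): the state, without advancing time (a new reading comes with each control period).
- ctrl.get_image(name): name is "scene" or "side" or "wrist"; returns a dict with "frame" (384x512x3 uint8, red, green, blue), "range_z" (384x512 float32, m along the optical axis (not along the pixel's ray), 0 where there is no reading), "fx", "fy", "cx", "cy" (pixels), "cam_to_world" (4x4, takes a point from camera to world coordinates). Camera axes: x right, y down, z forward; pixel columns grow to the right and rows downward; lengths in m; the calibration is good to about 2 mm. A picture is of the moment at which its call begins.
- ctrl.finish_job(): hands the job in; it is judged then, once.
The state is a dict: "t": time; "q": joint angles; "dq": joint speeds; "effort": joint torques, N m; "tool_pos": TCP position; "tool_rot": TCP orientation; "contact_force": force on the tool from outside, world axes, zero at the start; "wrist_torque": the same for the moment, N m; "opening": finger opening in m; "grip_force": force on a finger pad.
Only numpy, scipy, OpenCV 4.12 (cv2) and the standard library are available. Lean on these libraries where they do the work, as an engineer would, in place of code of your own. Each camera call takes 0.05 s, during which the arm holds its last target. There are 200 camera calls.

TASK

Set up the flask for a clarity check on the viewing stand. First push the penlight down past the sprung jaw into the fork clip, lens end towards the ring cradle, so that it lies fully home with the jaw closed over it, and let go of it. Then set the stoppered flask upright in the sprung ring cradle, press it down until the ring is fully down, and finish while still holding the flask pressed down there; leave the beaker, the timer and the small bottle where they are.

Things in the scene. Friction and masses are not known exactly. Their poses are not given: they have to be found in the camera images.
- stand: white viewing stand, a plate 240 x 110 x 8 mm fixed to the worktop, turned differently each time; origin at the centre of its underside, x along its length towards the cradle end, y across it, z up. The ring cradle stands on it at x +70 mm, the fork clip at x -70 mm
- clip_seat (a point): where the centre of the penlight lies when home in the clip, 45 mm above the worktop (groove floor 37 mm); x along the penlight towards the cradle. Two grey forks, each 10 mm thick, stand 34 mm either side of it along x, with 58 mm free between them for fingers. Each fork's +y side is a fixed upright with flared top, inner face 8.8 mm from the centre line, 68 mm high
- clip_lens_end (a point): where the middle of the penlight's lens face lies when it is home in the clip: 65 mm from clip_seat towards the cradle
- clip_jaw (a joint): angle (rad) of the sprung jaw on the -y side of both forks: 0 closed; a spring closes it. Its two round steel noses (12 mm diameter, tops 61 mm above the worktop) reach over the groove to within 4.7 mm of the centre line. A rod pushed straight down into the groove with up to 10 N swings the jaw out by about 0.1 and it snaps back over the rod
- penlight_center (a point): middle of the loose penlight, a round aluminium rod 130 mm long, 16 mm in diameter, about 0.06 kg, lying on the worktop; x along it towards the lens end, z up. Lens end: a square head 16 x 16 x 20 mm with a glass lens in its face. Tail: a thin square collar and a black rubber button 9 mm wide. The plain round part reaches from 54 mm behind to 45 mm ahead of the middle
- penlight_lens (a point): middle of the penlight's lens face, 65 mm from its centre
- cradle_ring (a joint): how far the ring is pressed down (m): 0 up, 0.018 fully down on its stop. The spring pushes back with about 4 N at the start and 11 N when fully down, so the flask's weight alone does not press it down; it comes up again when let go
- flask_center (a point): middle of the loose amber stoppered flask, half-way up (132.5 mm above its base, which stands on the worktop); z up. The flask is 265 mm high with the stopper, about 0.2 kg; the round bulb is up to 93 mm wide and 100 mm high, its foot 74 mm wide where it enters the ring; above 100 mm there is a slim upright neck with the stopper, 25 mm in diameter to the fingers, up to the top
- amber_flask: the flask; origin at the centre of its base
- penlight: the penlight; origin on its underside below its middle, 8 mm under penlight_center
- beaker: glass beaker 53 mm wide, 65 mm high, bystander; origin at its base
- timer: white countdown timer 62 x 62 x 18 mm, bystander; origin at its base
- small_bottle: small white bottle 47 mm wide, 92 mm high, bystander; origin at its base
- ring_seat (a point): centre of the floor inside the sprung steel ring cradle, where the middle of the flask's base rests: 39 mm above the worktop when the ring is up; moves with the ring. The ring's round rim is 96 mm outside and 86 mm inside and stands 13 mm above this floor (top edge 52 mm above the worktop when up)

How it is judged:
By the outcome, as a careful person would: the job done as asked, in the order asked, and still so for the second after the job is handed in, while the arm keeps its last pose, push and grip.
It also fails if it takes over 59 s, if anything falls off the work surface, if the arm or the gripper's body presses on something with over 40 N, if the wrist force passes 120 N, or if a joint passes its speed limit or range.

## Working session

There is one attempt and no reset: what is moved stays moved. The work goes in short steps, Python scripts to look and compute and a tool call to move; the robot and the scene stay as the last step left them, time stands still between calls to the robot, and variables do not carry over. Pictures are saved under pics/ and viewed, at most 10 in all, crops included, and the job is handed in when it is done.

Besides the shell and the picture viewer there is one more tool, called by a JSON object that holds its "fn" and its "kwargs", one argument or row to a line. send_rows: Moves the arm, as the interface text tells. Its arguments: {"type":"object","properties":{"rows":{"type":"array","items":{"type":"array"}},"newtons":{"type":"number"}},"required":["rows"]}

```bash
mkdir -p pics; ls
cat > h.py <<'E'
import numpy as np, cv2
from station import ctrl
def grab(n):
    im=ctrl.get_image(n); return im
def cloud(im):
    z=im["range_z"]; v,u=np.mgrid[:z.shape[0],:z.shape[1]]
    P=np.stack([(u-im["cx"])/im["fx"]*z,(v-im["cy"])/im["fy"]*z,z],-1)
    T=np.array(im["cam_to_world"]); W=P@T[:3,:3].T+T[:3,3]; W[z<=0]=np.nan; return W
def save(im,name,box=None):
    f=im["frame"][:,:,::-1]
    if box: f=f[box[1]:box[3],box[0]:box[2]]
    cv2.imwrite("pics/"+name,f)
def ray(im,u,v,h):
    T=np.array(im["cam_to_world"]); d=T[:3,:3]@np.array([(u-im["cx"])/im["fx"],(v-im["cy"])/im["fy"],1]); o=T[:3,3]
    return o+d*(h-o[2])/d[2]
E
python3 - <<'E'
from h import *
import pickle
ims=[grab(n) for n in("scene","side")]
pickle.dump(ims,open("i0.pkl","wb"))
f=np.hstack([i["frame"] for i in ims])[:,:,::-1]
cv2.imwrite("pics/a.png",np.vstack([ims[0]["frame"],]) [:,:,::-1]);cv2.imwrite("pics/b.png",ims[1]["frame"][:,:,::-1])
for i in ims: print(np.round(i["cam_to_world"],2).tolist(),i["fx"])
print(ctrl.get_obs()["tool_rot"],ctrl.grip_point_offset)
E
```

```text
pics
[[-0.66, -0.42, 0.62, -0.15], [-0.75, 0.39, -0.53, 0.82], [-0.02, -0.82, -0.57, 0.68], [0.0, 0.0, 0.0, 1.0]] 472.81660541935827
[[1.0, -0.03, 0.08, 0.44], [-0.08, -0.4, 0.91, -0.63], [0.01, -0.92, -0.4, 0.5], [0.0, 0.0, 0.0, 1.0]] 418.65887570426213
[-2.22033209e+00 -2.22045431e+00  1.87885421e-03] 0.0187
```

View pics/a.png

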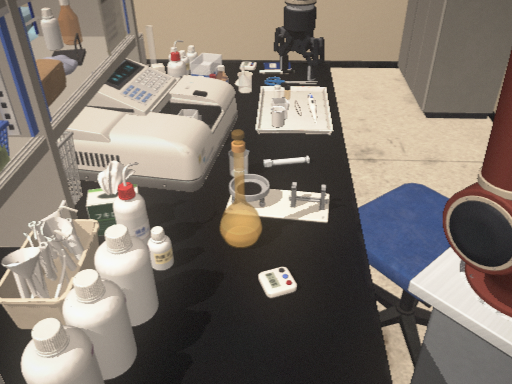

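View pics/b.png

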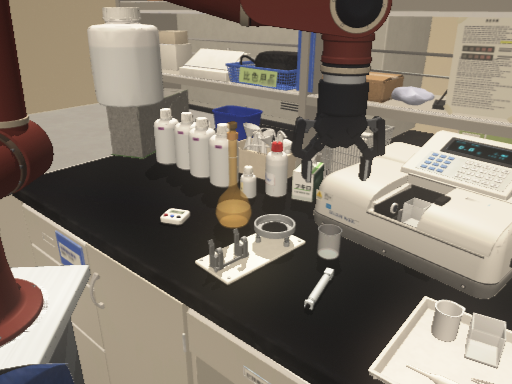

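The scene view has the flask at (241,228), stand at (280,205), penlight at (287,161), beaker at (239,162) and timer at (278,282). In the side view they are at: flask (233,205), ring (274,229), forks (225,250), penlight (320,288), beaker (329,241), timer (175,216). Next I measure.

```bash
cat > m.py <<'E'
from h import *
import pickle
ims=pickle.load(open("i0.pkl","rb"))
boxes={"scene":{"stand":(222,176,335,225),"pen":(258,150,316,172),"flask":(215,125,265,250)},"side":{"stand":(190,210,312,280),"pen":(298,262,340,312),"flask":(210,118,256,230)}}
for im,n in zip(ims,("scene","side")):
    W=cloud(im); g=im["frame"].astype(int); b=boxes[n]; hsv=cv2.cvtColor(im["frame"],cv2.COLOR_RGB2HSV)
    def sub(k,m):
        M=np.zeros(m.shape,bool); x0,y0,x1,y1=b[k]; M[y0:y1,x0:x1]=m[y0:y1,x0:x1]; return M
    amber=(hsv[...,0]<28)&(hsv[...,1]>90)&(hsv[...,2]>60)
    def rect(P): 
        r=cv2.minAreaRect((P[:,:2]*1000).astype(np.float32)); return [np.round(x,1) for x in r], np.round(np.median(P[:,2])*1000,1)
    # plate: bright pixels cast to z=8mm
    m=sub("stand",(g.min(2)>150)&(np.abs(W[...,2]-.008)<.006)); v,u=np.nonzero(m)
    P=np.array([ray(im,a,c,.008) for a,c in zip(u,v)]); print(n,"plate",len(P),rect(P),rect(W[m]))
    m=sub("pen",(g.max(2)>70)); v,u=np.nonzero(m)
    P=np.array([ray(im,a,c,.008) for a,c in zip(u,v)]); print(n,"pen",len(P),rect(P), np.round(np.nanmedian(W[m],0),3))
    m=sub("flask",amber); v,u=np.nonzero(m); W2=W[m]
    print(n,"flask px",u.min(),u.max(),v.min(),v.max(),"stem u",[ (y,np.round(u[v==y].mean(),1),(v==y).sum()) for y in range(v.min(),v.max()+1,12)],np.round(np.nanpercentile(W2[:,2],[2,50,98]),3))
    x0,y0,x1,y1=(215,120,340,260) if n=="scene" else (190,120,345,315)
    s=4 if n=="scene" else 3
    cv2.imwrite(f"pics/z_{n}.png",cv2.resize(im["frame"][y0:y1,x0:x1,::-1],None,fx=s,fy=s,interpolation=cv2.INTER_CUBIC))
E
python3 m.py
```

```text
scene plate 1570 ([array([501.1, 180.3]), array([238.5, 113.9]), np.float64(39.1)], np.float64(8.0)) ([array([503.3, 178.3]), array([240. , 112.5]), np.float64(38.1)], np.float64(8.4))
scene pen 331 ([array([623.2,  30.3]), array([131. ,  43.7]), np.float64(57.6)], np.float64(8.0)) [0.623 0.036 0.012]
scene flask px 219 262 129 248 stem u [(129, np.float64(238.0), np.int64(5)), (141, np.float64(237.5), np.int64(12)), (153, np.float64(238.0), np.int64(9)), (165, np.float64(238.5), np.int64(8)), (177, np.float64(239.0), np.int64(9)), (189, np.float64(239.5), np.int64(10)), (201, np.float64(240.0), np.int64(11)), (213, np.float64(239.5), np.int64(34)), (225, np.float64(240.0), np.int64(43)), (237, np.float64(240.5), np.int64(38))] [0.002 0.075 0.263]
side plate 1870 ([array([500.9, 172. ]), array([241.3, 112.1]), np.float64(39.1)], np.float64(8.0)) ([array([501.2, 174.8]), array([241.4, 111.1]), np.float64(39.4)], np.float64(8.3))
side pen 420 ([array([621.6,  31.1]), array([144.9,  22. ]), np.float64(57.7)], np.float64(8.0)) [0.618 0.022 0.015]
side flask px 215 251 122 228 stem u [(122, np.float64(232.0), np.int64(9)), (134, np.float64(232.0), np.int64(11)), (146, np.float64(232.5), np.int64(8)), (158, np.float64(232.5), np.int64(8)), (170, np.float64(232.5), np.int64(8)), (182, np.float64(233.0), np.int64(7)), (194, np.float64(233.0), np.int64(23)), (206, np.float64(233.0), np.int64(35)), (218, np.float64(233.0), np.int64(33))] [0.008 0.072 0.257]
```

View pics/z_side.png

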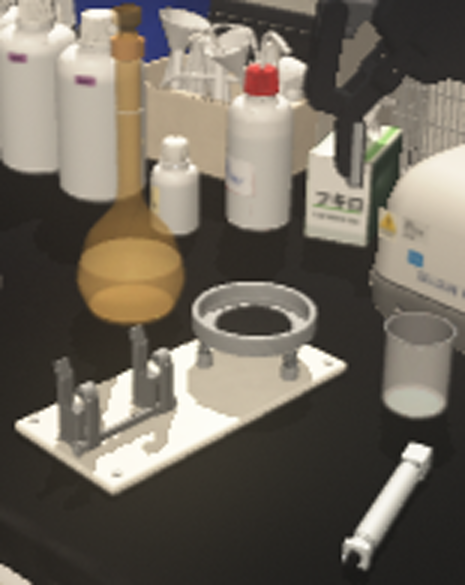

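View pics/z_scene.png

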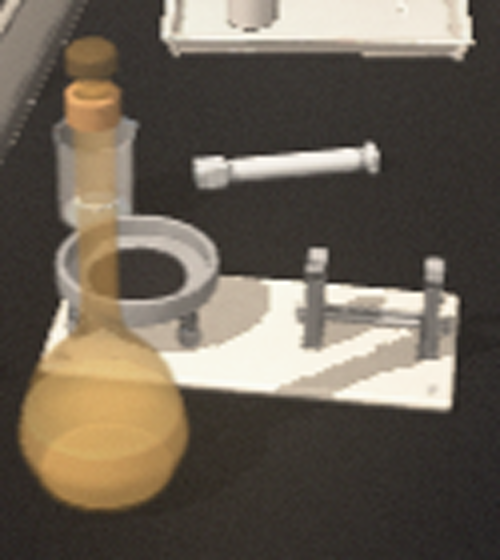

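The zooms show the square lens head of the penlight at its +x,+y end in the world frame. In the side zoom it is at (420,458), and the tail button is at (357,550). The jaw noses are on the near (-y) side of the forks and the ring is at the right end. I'll locate the flask by triangulation and take a wrist view.

```bash
cat > w.py <<'E'
from h import *
import pickle
a,b=pickle.load(open("i0.pkl","rb"))
print("flask top",ray(a,238.0,129,.263),ray(b,232.0,122,.263))
def line(im,u,v):
    T=np.array(im["cam_to_world"]); d=T[:3,:3]@np.array([(u-im["cx"])/im["fx"],(v-im["cy"])/im["fy"],1]); return T[:3,3],d/np.linalg.norm(d)
def tri(u1,v1,u2,v2):
    o1,d1=line(a,u1,v1);o2,d2=line(b,u2,v2)
    s=np.linalg.lstsq(np.c_[d1,-d2],o2-o1,rcond=None)[0]; p,q=o1+s[0]*d1,o2+s[1]*d2
    return np.round((p+q)/2,4),np.linalg.norm(p-q)
print("stopper",tri(238,130,232,122)); print("bulb mid",tri(240.3,226,233,207))
# vertical planes through neck axis: intersect pixel line as plane
def plane(im,p,q):
    o,d1=line(im,*p);_,d2=line(im,*q); n=np.cross(d1,d2); return n/np.linalg.norm(n),o
(n1,o1),(n2,o2)=plane(a,(238,129),(240.3,237)),plane(b,(232,122),(233.2,218))
for z in(0,.13,.26):
    print(z,np.linalg.solve(np.array([n1[:2],n2[:2]]),[n1@o1-n1[2]*z,n2@o2-n2[2]*z]))
# ring top from depth
for im,bx in((a,(225,172,275,206)),(b,(250,210,300,246))):
    W=cloud(im);M=np.zeros(W.shape[:2],bool);M[bx[1]:bx[3],bx[0]:bx[2]]=1
    M&=(abs(W[...,2]-.052)<.004)&(im["frame"].min(2)>60); P=W[M]
    A=np.c_[2*P[:,:2],np.ones(len(P))]; c=np.linalg.lstsq(A,(P[:,:2]**2).sum(1),rcond=None)[0]; print("ring",len(P),c[:2],np.sqrt(c[2]+c[:2]@c[:2]))
w=grab("wrist"); pickle.dump(w,open("w0.pkl","wb")); save(w,"w0.png"); print(np.round(w["cam_to_world"],3))
E
python3 w.py
```

```text
flask top [0.47340165 0.31722855 0.263     ] [0.46473422 0.3245058  0.263     ]
stopper (array([0.4656, 0.3227, 0.2645]), np.float64(0.0027529764897029764))
bulb mid (array([0.4629, 0.3298, 0.0418]), np.float64(0.0028008383027386427))
0 [0.46392947 0.328936  ]
0.13 [0.46432476 0.32666157]
0.26 [0.46472005 0.32438715]
ring 178 [0.55584414 0.22234625] 0.04535904960766469
ring 240 [0.55449    0.21836102] 0.04526299572323005
[[ 1.     0.    -0.001  0.625]
 [-0.    -0.95  -0.311  0.08 ]
 [-0.001  0.311 -0.95   0.373]
 [ 0.     0.     0.     1.   ]]
```

View pics/w0.png

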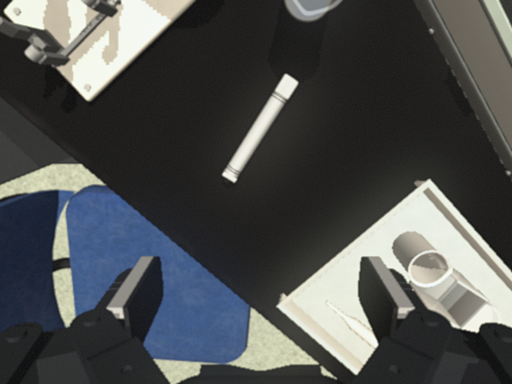

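The wrist view shows the penlight from its head at (289,83) to its tail at (230,178). The clip is at the upper left, around (75,35). I'll measure the rod from here.

```bash
cat > p.py <<'E'
from h import *
import pickle
w=pickle.load(open("w0.pkl","rb")); g=w["frame"].astype(int)
M=np.zeros(g.shape[:2],np.uint8); M[65:190,215:305]=(g.min(2)[65:190,215:305]>70)
n,l,s,_=cv2.connectedComponentsWithStats(M); k=1+s[1:,4].argmax(); v,u=np.nonzero(l==k)
P=np.array([ray(w,x,y,.010) for x,y in zip(u,v)])[:,:2]*1000
print(s[k],cv2.minAreaRect(P.astype(np.float32)),P.mean(0))
W=cloud(w)[l==k]; print(np.nanmax(W[:,2]),np.nanmedian(W,0))
E
python3 p.py
```

```text
[ 221   73   78  110 1983] ((622.9866943359375, 30.01900863647461), (127.78501892089844, 18.361412048339844), 57.53575134277344) [624.30956565  32.78346167]
0.01814568831920016 [0.62483377 0.03471784 0.01477566]
```

{"fn": "send_rows", "kwargs": {
  "rows": [
    [5,[3.0,-0.25,0],0],
    [5,[0,0,3],8.1],
    [5,[0,0,4],8.1],
    [5,[0,0,4],8.1],
    [5,[0,0,4],8.1],
    [5,[0,0,3],0],
    [5,[0,0,0],0]
  ],
  "newtons": 60
}}

```text
t: 1.02
tool_pos: [0.6196, 0.0302, 0.0476]
tool_rot: [-2.749, -1.512, 0.01]
contact_force: [-0.5, 0.6, 0.1]
opening: 0.0502
grip_force: 0.0
```

```bash
cat > s.py <<'E'
from h import *
from scipy.spatial.transform import Rotation as R
def st():
    o=ctrl.get_obs(); r=R.from_rotvec(o["tool_rot"]).as_matrix()
    print("t",round(o["t"],2),"pos",np.round(o["tool_pos"],4),"xaz",round(np.degrees(np.arctan2(r[1,0],r[0,0])),2),"z",np.round(r[:,2],3),"F",np.round(o["contact_force"],1),"open",round(o["opening"],4),"grip",round(o["grip_force"],1)); return o,r
def togo(x,y,z=None):
    o,r=st(); d=np.array([x,y,z if z is not None else o["tool_pos"][2]])-o["tool_pos"]; print("shift cm",np.round(r.T@d*100,2))
E
python3 - <<'E'
from s import *
togo(.6225,.030,.002)
w=grab("wrist"); save(w,"w1.png")
E
```

```text
t 1.02 pos [0.6196 0.0302 0.0476] xaz 57.61 z [-0.007  0.001 -1.   ] F [-0.5  0.6  0.1] open 0.0502 grip 0.0
shift cm [0.16 0.29 4.56]
```

View pics/w1.png

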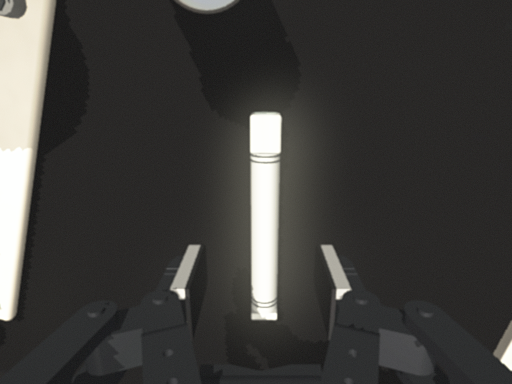

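The rod lies midway between the fingers: its axis is at u≈265 and the finger centre at 262. I'll go down.

{"fn": "send_rows", "kwargs": {
  "rows": [
    [5,[0,0,2.5],0],
    [5,[0,0,1.5],0],
    [5,[0,0,0.5],0],
    [5,[0,0,0],0],
    [5,[0,0,0],0]
  ]
}}

```text
t: 1.7
tool_pos: [0.6233, 0.03, 0.0074]
tool_rot: [2.752, 1.513, 0.002]
contact_force: [-0.8, -0.4, -0.3]
opening: 0.0498
grip_force: 0.0
```

```bash
python3 -c "
from s import *
togo(.6225,.030,.002)"
```

```text
t 1.7 pos [0.6233 0.03   0.0074] xaz 57.6 z [ 0.002 -0.    -1.   ] F [-0.8 -0.4 -0.3] open 0.0498 grip 0.0
shift cm [-0.04 -0.07  0.54]
```

{"fn": "send_rows", "kwargs": {
  "rows": [
    [5,[0,0,0.4],0],
    [5,[0,0,0],0],
    [0,[0,0,0],0],
    [0,[0,0,0],0],
    [0,[0,0,0],0],
    [0,[0,0,0],0],
    [0,[0,0,0],0],
    [0,[0,0,0],0]
  ]
}}

```text
t: 2.7
tool_pos: [0.6228, 0.03, 0.0026]
tool_rot: [2.753, 1.513, 0.001]
contact_force: [0.1, -0.4, 2.7]
opening: 0.0136
grip_force: 58.8
```

{"fn": "send_rows", "kwargs": {
  "rows": [
    [0,[0,0,-1],0],
    [0,[0,0,-3],0],
    [0,[0,0,-4],0],
    [0,[0,0,-4],0],
    [0,[0,0,0],0],
    [0,[0,0,0],0]
  ]
}}

```text
t: 3.45
tool_pos: [0.6218, 0.0301, 0.1216]
tool_rot: [-2.752, -1.513, 0.002]
contact_force: [-1.5, -0.1, -1.0]
opening: 0.0135
grip_force: 58.7
```

Run:
```python
from s import *
st()
w=grab("wrist"); s=grab("side")
f=np.vstack([w["frame"][100:,100:420],]) 
c=cv2.resize(s["frame"][170:300,250:410],None,fx=2.2,fy=2.2,interpolation=cv2.INTER_CUBIC)
h=min(f.shape[0],c.shape[0]); cv2.imwrite("pics/g.png",np.hstack([f[:h],c[:h]])[:,:,::-1])
import pickle; pickle.dump((w,s),open("g.pkl","wb"))
```

```text
t 3.45 pos [0.6218 0.0301 0.1216] xaz 57.6 z [-0.001  0.    -1.   ] F [-1.5 -0.1 -1. ] open 0.0135 grip 58.7
```

View pics/g.png

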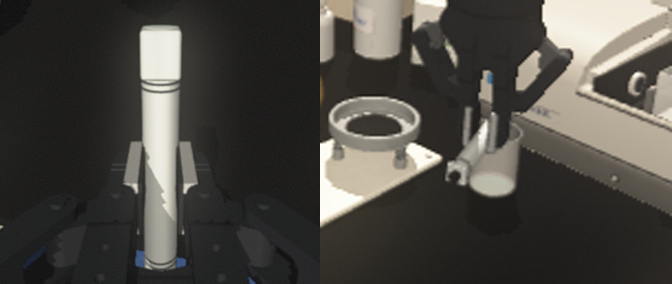

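The rod is held level and straight along the tool x axis, with the lens head forward (wrist crop (160,50)). Next I measure its height and its position along the tool, and refine the clip from the wrist depth once above it.

```bash
cat > r.py <<'E'
from s import *
def rod(w=None):
    o,r=st(); w=w or grab("wrist"); W=cloud(w); L=(W-o["tool_pos"])@r  # tool frame
    M=(abs(L[...,1])<.013)&(L[...,2]<.012)&(L[...,2]>-.04)&(L[...,0]>.02)&(L[...,0]<.09)&(w["frame"].min(2)>70)
    P=L[M]*1000
    for x0 in range(20,80,8):
        q=P[(P[:,0]>x0)&(P[:,0]<x0+8)]
        if len(q)>10: print(x0,len(q),"y",np.percentile(q[:,1],[2,50,98]).round(1),"ztop",np.percentile(q[:,2],[5,20]).round(1))
    print("x end",np.percentile(P[:,0],99.5).round(1))
if __name__=="__main__": rod()
E
python3 r.py
```

```text
t 3.55 pos [0.6211 0.0301 0.1201] xaz 57.6 z [-0.004  0.    -1.   ] F [ 0.4  1.  -1.2] open 0.0136 grip 58.7
20 640 y [-6.7  1.   8.2] ztop [-13.6 -13. ]
28 685 y [-6.6  1.   8.6] ztop [-13.8 -13. ]
36 670 y [-6.8  0.6  8.1] ztop [-13.8 -13.1]
44 795 y [-6.8  1.   8.4] ztop [-14.1 -13.7]
52 856 y [-6.7  1.   8.6] ztop [-14.2 -13.7]
60 471 y [-6.6  1.   8.2] ztop [-14.  -13.2]
x end 63.1
```

{"fn": "send_rows", "kwargs": {
  "rows": [
    [0,[-0.85,-2.7,-0.5],0],
    [0,[-0.85,-2.7,-0.5],0],
    [0,[-0.85,-2.7,-0.5],0],
    [0,[-0.85,-2.7,-0.5],0],
    [0,[-0.85,-2.7,0],0],
    [0,[-0.8,-2.8,0],0],
    [0,[0,0,0],9.3],
    [0,[0,0,0],9.3],
    [0,[0,0,0],0],
    [0,[0,0,0],0]
  ]
}}

```text
t: 4.85
tool_pos: [0.4574, 0.0747, 0.1416]
tool_rot: [-2.96, -1.052, 0.002]
contact_force: [-0.3, 0.0, -0.2]
opening: 0.0136
grip_force: 58.8
```

Run:
```python
from s import *
import pickle
st(); w=grab("wrist"); o,_=st(); pickle.dump(w,open("c.pkl","wb")); save(w,"c.png")
```

```text
t 4.85 pos [0.4574 0.0747 0.1416] xaz 39.12 z [-0.001 -0.    -1.   ] F [-0.3  0.  -0.2] open 0.0136 grip 58.8
t 4.9 pos [0.4575 0.0747 0.1418] xaz 39.1 z [-0.001 -0.    -1.   ] F [-0.3 -0.5 -0.4] open 0.0133 grip 58.8
```

View pics/c.png

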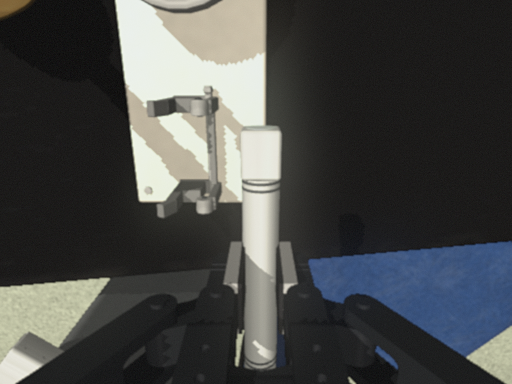

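The plate, both fork uprights (tops at (160,108) and (168,208)) and the jaw noses ((197,105), (204,205)) are clearly visible. I'll fit the stand from the plate edges and fork points.

```bash
cat > c.py <<'E'
from s import *
import pickle
w=pickle.load(open("c.pkl","rb")); W=cloud(w); f=w["frame"].astype(int)
x=np.array([np.cos(np.radians(39.1)),np.sin(np.radians(39.1))]); y=np.array([-x[1],x[0]])
pl=(abs(W[...,2]-.008)<.006)&(f.min(2)>95)
# plate edges by sub-scan: leftmost / rightmost plate pixel on rows; bottom pixel on columns
Lp=[];Rp=[];Bp=[]
for v in range(20,195,5):
    u=np.nonzero(pl[v,100:300])[0]+100
    if len(u)>20:
        Lp.append(ray(w,u.min()-.5,v,.008)[:2])
        if v<115: Rp.append(ray(w,u.max()+.5,v,.008)[:2])
for u in range(144,236,4):
    v=np.nonzero(pl[120:230,u])[0]+120
    if len(v) and v.max()>195: Bp.append(ray(w,u,v.max()+.5,.008)[:2])
for n,P in(("L",Lp),("R",Rp),("B",Bp)):
    P=np.array(P)*1000; vx,vy,x0,y0=cv2.fitLine(P.astype(np.float32),cv2.DIST_HUBER,0,.01,.01).ravel()
    print(n,len(P),"ang",np.degrees(np.arctan2(vy,vx)).round(2),"x' med",np.median(P@x).round(1),"y' med",np.median(P@y).round(1))
S=np.stack([W[...,:2]@x*1000,W[...,:2]@y*1000,W[...,2]*1000],-1)
for n,b in(("far",(140,80,222,122)),("near",(150,175,226,220))):
    q=S[b[1]:b[3],b[0]:b[2]].reshape(-1,3); q=q[q[:,2]>25]
    for lo,hi in((63,75),(52,63),(35,52)):
        k=q[(q[:,2]>lo)&(q[:,2]<hi)]
        if len(k)>3: print(n,lo,len(k),"x'",np.percentile(k[:,0],[3,50,97]).round(1),"y'",np.percentile(k[:,1],[3,50,97]).round(1),"z",k[:,2].max().round(1))
E
python3 c.py
```

```text
L 35 ang 39.2 x' med 464.1 y' med -126.5
R 19 ang 39.4 x' med 493.7 y' med -234.9
B 10 ang -50.95 x' med 383.3 y' med -146.3
far 63 237 x' [461.5 466.3 471. ] y' [-168.4 -165.3 -160.7] z 69.7
far 52 510 x' [461.3 466.4 471.1] y' [-197.9 -189.9 -168.3] z 62.9
far 35 374 x' [461.2 466.7 471.1] y' [-198.8 -175.7 -170.9] z 52.0
near 63 188 x' [394.  399.  403.2] y' [-168.3 -165.  -160.6] z 69.2
near 52 459 x' [393.8 399.7 403.5] y' [-198.1 -189.3 -165.8] z 63.0
near 35 429 x' [394.1 401.  403.4] y' [-198.9 -176.8 -165.4] z 52.0
```

{"fn": "send_rows", "kwargs": {
  "rows": [
    [0,[0.8,-1.3,0],0],
    [0,[0.8,-1.3,0],0],
    [0,[0.8,-1.3,0],0],
    [0,[0.8,-1.2,0],0],
    [0,[0,0,1.5],0],
    [0,[0,0,1.5],0],
    [0,[0,0,1],0],
    [0,[0,0,0],0],
    [0,[0,0,0],0]
  ]
}}

```text
t: 6.02
tool_pos: [0.4508, 0.1343, 0.1025]
tool_rot: [2.962, 1.048, 0.0]
contact_force: [0.0, 0.4, 0.1]
opening: 0.0137
grip_force: 58.8
```

Run:
```python
from s import *
import pickle
w=pickle.load(open("c.pkl","rb")); W=cloud(w); print("bar z",np.round(W[130:175:6,206:218:2,2].max(1)*1000,1))
togo(.450,.1344,.090)
import r; w=grab("wrist"); r.rod(w); pickle.dump(w,open("d.pkl","wb")); save(w,"d.png")
```

```text
bar z [19.9 20.5 19.7 20.5 20.5 19.9 20.4 20.5]
t 6.03 pos [0.4508 0.1343 0.1025] xaz 38.97 z [ 0.  0. -1.] F [0.  0.4 0.1] open 0.0137 grip 58.8
shift cm [-0.06 -0.06  1.25]
t 6.08 pos [0.4511 0.1343 0.1028] xaz 38.97 z [ 0.001  0.    -1.   ] F [ 0.3 -0.8 -0.2] open 0.0136 grip 58.8
20 635 y [-6.9  0.7  8. ] ztop [-13.3 -12.7]
28 679 y [-6.9  0.7  8.3] ztop [-13.4 -12.8]
36 692 y [-6.8  0.3  8.2] ztop [-13.5 -12.9]
44 796 y [-7.   0.7  8.2] ztop [-13.9 -13.4]
52 845 y [-6.9  0.7  8.4] ztop [-13.9 -13.4]
60 479 y [-6.7  0.7  8. ] ztop [-13.8 -13. ]
x end 63.1
```

View pics/d.png

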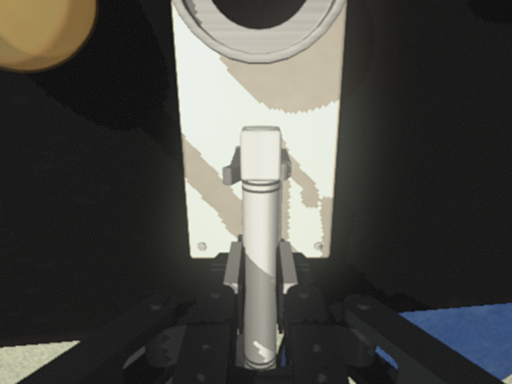

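The rod is centred over the stand axis. The far fork shows on both sides of the head at (232,172) and (286,163), and the ring is at the top. I'll do one numeric check of the rod against the plate axis, and get the ring centre from this close view.

Run:
```python
from s import *
import pickle
w=pickle.load(open("d.pkl","rb")); o,r=st(); W=cloud(w); f=w["frame"].astype(int)
pl=(abs(W[...,2]-.008)<.006)&(f.min(2)>95)
A=[]
for v in range(70,250,6):
    u=np.nonzero(pl[v,150:370])[0]+150
    l,q=[(r.T@(ray(w,c,v,.008)-o["tool_pos"]))*1000 for c in(u.min()-.5,u.max()+.5)]
    A.append([l[0],l[1],q[1],(l[1]+q[1])/2])
A=np.array(A); print(A[::5].round(1)); print("mid",np.polyfit(A[:,0],A[:,3],1),np.median(A[:,2]-A[:,1]))
v=np.nonzero(pl[200:290,215:235].any(1))[0].max()+200
print("end x",(r.T@(ray(w,225,v+.5,.008)-o["tool_pos"])*1000).round(1))
L=(W-o["tool_pos"])@r*1000
q=L[130:200,215:300].reshape(-1,3); zz=o["tool_pos"][2]*1000-q[:,2]
for lo,hi in((64,75),(50,63.5)):
    k=q[(zz>lo)&(zz<hi)]; 
    if len(k): print(lo,len(k),"x",np.percentile(k[:,0],[3,50,97]).round(1),"y",np.percentile(k[:,1],[3,50,97]).round(1))
P=W[:70,160:360][abs(W[:70,160:360,2]-.052)<.0025]
c=np.linalg.lstsq(np.c_[2*P[:,:2],np.ones(len(P))],(P[:,:2]**2).sum(1),rcond=None)[0]; print("ring",len(P),c[:2],np.sqrt(c[2]+c[:2]@c[:2]))
```

```text
t 6.08 pos [0.4511 0.1343 0.1028] xaz 38.97 z [ 0.001  0.    -1.   ] F [ 0.3 -0.8 -0.2] open 0.0136 grip 58.8
[[ 86.9 -54.5  53.8  -0.4]
 [ 67.9 -54.7  53.8  -0.4]
 [ 47.8 -54.1  53.9  -0.1]
 [ 26.6 -54.2  54.   -0.1]
 [  4.1 -54.3  54.1  -0.1]
 [-19.6 -54.4  54.1  -0.1]]
mid [-0.00213384 -0.02364819] 108.39562612627309
end x [-49.6 -27.1  94.8]
64 252 x [26.9 31.8 36.2] y [-19.8 -16.3 -12.8]
50 315 x [27.  33.4 36.4] y [-15.8  13.1  17.8]
ring 2072 [0.55661889 0.22008331] 0.04437379904971977
```

{"fn": "send_rows", "kwargs": {
  "rows": [
    [0,[0,0,1.5],0],
    [0,[0,0,1.5],0],
    [0,[0,0,0.7],0],
    [0,[0,0,0.5],0],
    [0,[0,0,0.5],0],
    [0,[0,0,0.4],0],
    [0,[0,0,0.4],0],
    [0,[0,0,0.3],0],
    [0,[0,0,0.3],0],
    [0,[0,0,0],0]
  ],
  "newtons": 80
}}

```text
t: 7.32
tool_pos: [0.4501, 0.134, 0.0404]
tool_rot: [2.961, 1.048, -0.002]
contact_force: [-0.7, 1.1, -3.7]
opening: 0.0125
grip_force: 80.3
```

{"fn": "send_rows", "kwargs": {
  "rows": [
    [0,[0,0,0.15],0],
    [0,[0,0,0],0],
    [0,[0,0,0],0]
  ]
}}

```text
t: 7.7
tool_pos: [0.4508, 0.1343, 0.04]
tool_rot: [2.961, 1.048, 0.001]
contact_force: [0.1, 0.2, -1.4]
opening: 0.0129
grip_force: 80.6
```

```bash
python3 -c "
import r; r.rod()"
```

```text
t 7.7 pos [0.4508 0.1343 0.04  ] xaz 39.0 z [ 0. -0. -1.] F [ 0.1  0.2 -1.4] open 0.0129 grip 80.6
20 657 y [-11.6   0.   11.3] ztop [-20.6 -13.6]
28 1349 y [-12.6   0.   12.7] ztop [-22.8 -20.3]
36 1106 y [-12.7   0.   12.3] ztop [-19.3 -14. ]
44 786 y [-7.   0.6  8.2] ztop [-14.  -13.6]
52 846 y [-6.9  0.6  8.2] ztop [-14.1 -13.5]
60 498 y [-6.8  0.8  8. ] ztop [-13.8 -13.2]
x end 89.9
```

{"fn": "send_rows", "kwargs": {
  "rows": [
    [4,[0,0,0],0],
    [4,[0,0,0],0],
    [4,[0,0,0],0],
    [4,[0,0,-1],0],
    [4,[0,0,-2],0],
    [4,[0,0,-2],0],
    [0,[0,0,0],0],
    [0,[0,0,0],0],
    [0,[0,0,0],0],
    [0,[0,0,0],0]
  ]
}}

```text
t: 9.0
tool_pos: [0.45, 0.1344, 0.0889]
tool_rot: [-2.961, -1.049, 0.002]
contact_force: [0.1, -0.0, -0.5]
opening: 0.0002
grip_force: 0.0
```

```bash
cat > k.py <<'E'
from s import *
def k():
    o,r=st(); w=grab("wrist"); W=cloud(w); P0=np.array([.4508,.1343,0]); L=(W-P0)@r*1000; L[...,2]*=-1
    M=(abs(L[...,1])<4)&(L[...,2]>40)&(L[...,2]<66)&(w["frame"].min(2)>70)
    for a,b in((-60,-42),(-26,-14),(14,26),(46,62)):
        q=L[M&(L[...,0]>a)&(L[...,0]<b)]
        if len(q)>10: print("x",a,b,len(q),"ztop",np.percentile(q[:,2],[50,90]).round(1))
    for a,b in((-40,-28),(28,40)):
        q=L[(L[...,0]>a)&(L[...,0]<b)&(L[...,1]>2)&(L[...,1]<25)&(L[...,2]>55)&(L[...,2]<66)]
        if len(q)>10: print("nose",a,len(q),"y",np.percentile(q[:,1],[2,50,98]).round(1),"z",np.percentile(q[:,2],97).round(1))
    return w
if __name__=="__main__":
    import sys; w=k(); save(w,sys.argv[1])
E
python3 k.py e.png
```

```text
t 9.0 pos [0.45   0.1344 0.0889] xaz 39.0 z [-0.002 -0.    -1.   ] F [ 0.1 -0.  -0.5] open 0.0002 grip 0.0
x 14 26 283 ztop [52.5 53.3]
x 46 62 483 ztop [52.9 53.7]
nose 28 392 y [ 5.1 10.6 16.2] z 61.3
```

View pics/e.png

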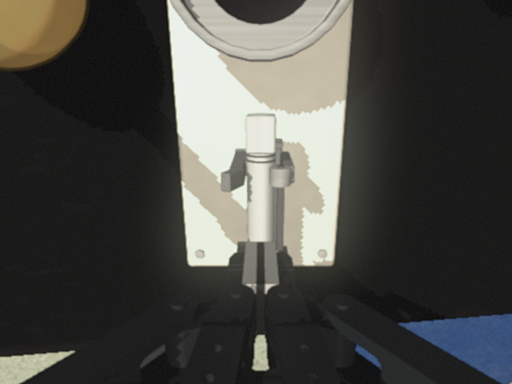

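The rod top is at 53 mm, the nose tops are at 61 mm, and the noses reach to 5 mm from the axis, so the penlight is home and the jaw is closed. I'll press gently on top with closed fingers to confirm, then rise.

{"fn": "send_rows", "kwargs": {
  "rows": [
    [0,[0,0,1.5],0],
    [0,[0,0,1.2],0],
    [0,[0,0,0.6],0],
    [0,[0,0,0.3],0],
    [0,[0,0,0.1],0],
    [0,[0,0,0],0]
  ]
}}

```text
t: 9.8
tool_pos: [0.4509, 0.1345, 0.0531]
tool_rot: [2.961, 1.049, 0.001]
contact_force: [-0.2, -0.1, 0.3]
opening: 0.0001
grip_force: 0.0
```

{"fn": "send_rows", "kwargs": {
  "rows": [
    [0,[0,0,0.15],0],
    [0,[0,0,0],0]
  ]
}}

```text
t: 10.05
tool_pos: [0.4514, 0.1343, 0.0528]
tool_rot: [2.96, 1.049, 0.002]
contact_force: [-2.9, -1.7, 7.9]
opening: -0.0002
grip_force: 3.5
```

The penlight is confirmed home: 8 N of push with no further travel. I'll rise and look at the flask and ring from above.

{"fn": "send_rows", "kwargs": {
  "rows": [
    [0,[0,0,-2],0],
    [0,[0,0,-5],0],
    [0,[0,0,-5],0],
    [0,[0,0,-5],0],
    [0,[0,0,-5],0],
    [0,[0,0,-4.5],0],
    [0,[0,0,-1],0],
    [6,[0,0,0],0],
    [6,[0,0,0],0],
    [6,[0,0,0],0]
  ]
}}

```text
t: 11.3
tool_pos: [0.4499, 0.1344, 0.3241]
tool_rot: [-2.961, -1.048, 0.005]
contact_force: [-0.5, -0.7, -1.0]
opening: 0.0545
grip_force: 0.0
```

```bash
cat > f.py <<'E'
from s import *
import pickle
o,r=st(); w=grab("wrist"); pickle.dump(w,open("f.pkl","wb")); save(w,"f.png"); W=cloud(w)
M=(abs(W[...,2]-.052)<.004)&(np.hypot(W[...,0]-.557,W[...,1]-.2205)<.055)&(np.hypot(W[...,0]-.557,W[...,1]-.2205)>.036); v,u=np.nonzero(M)
if len(u)>30:
    P=np.array([ray(w,a,b,.052)[:2] for a,b in zip(u,v)])*1000
    h=cv2.convexHull(P.astype(np.float32)); print("ring",len(P),cv2.minEnclosingCircle(h),cv2.fitEllipse(h))
    c=np.linalg.lstsq(np.c_[2*P,np.ones(len(P))],(P**2).sum(1),rcond=None)[0]; print(c[:2],np.sqrt(c[2]+c[:2]@c[:2]))
hsv=cv2.cvtColor(w["frame"],cv2.COLOR_RGB2HSV); am=(hsv[...,0]<28)&(hsv[...,1]>90)&(hsv[...,2]>40)
T=am&(abs(W[...,2]-.263)<.006)&(np.hypot(W[...,0]-.4645,W[...,1]-.326)<.04)
if T.sum()>20:
    v,u=np.nonzero(T); P=np.array([ray(w,a,b,.264)[:2] for a,b in zip(u,v)])*1000; print("stopper",len(P),cv2.minEnclosingCircle(P.astype(np.float32)))
# rod top
x=np.array([np.cos(np.radians(39.1)),np.sin(np.radians(39.1)),0]); y=np.array([-x[1],x[0],0])
S=np.stack([W@x*1000-433,W@y*1000+180.3,W[...,2]*1000],-1); m=(abs(S[...,1])<4)&(w["frame"].min(2)>70)
for a in(-60,-20,0,20,55):
    q=S[m&(abs(S[...,0]-a)<4)]; 
    if len(q): print("rod",a,np.median(q[:,2]).round(1),len(q))
E
python3 f.py
```

```text
t 11.3 pos [0.4499 0.1344 0.3241] xaz 38.99 z [-0.003 -0.    -1.   ] F [-0.5 -0.7 -1. ] open 0.0545 grip 0.0
ring 860 ((557.636962890625, 220.690673828125), 47.649131774902344) ((556.822998046875, 220.0955810546875), (92.2592544555664, 94.82138061523438), 36.45875549316406)
[557.58206538 220.6573574 ] 44.996390786032755
stopper 102 ((460.48760986328125, 312.3170166015625), 6.038404941558838)
rod -60 51.7 26
rod -20 52.2 46
rod 0 52.0 44
rod 20 52.4 49
rod 55 52.8 49
```

View pics/f.png

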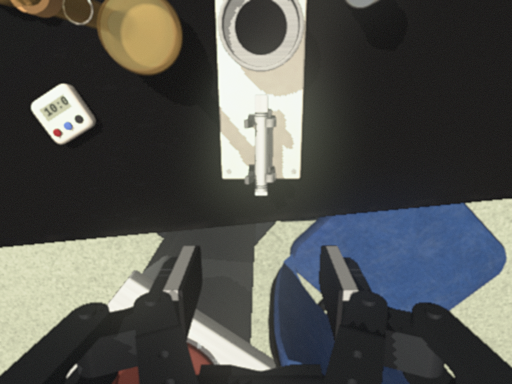

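The penlight lies level in the clip. The ring is centred at about (0.5573, 0.2205), with the flask at the upper left. I'll move close behind the flask neck and measure it from near.

{"fn": "send_rows", "kwargs": {
  "rows": [
    [6,[2.3,-3.4,-0.5],0],
    [6,[2.3,-3.5,0],0],
    [6,[2.3,-3.5,0],0],
    [6,[2.3,-3.5,0],0],
    [6,[0,0,0],0],
    [6,[0,0,0],0]
  ]
}}

```text
t: 12.1
tool_pos: [0.4345, 0.3001, 0.3306]
tool_rot: [2.961, 1.049, -0.002]
contact_force: [-0.1, 0.2, 0.2]
opening: 0.0596
grip_force: 0.0
```

```bash
cat > n.py <<'E'
from s import *
import pickle,sys
o,r=st(); w=grab("wrist"); pickle.dump(w,open("n.pkl","wb")); save(w,sys.argv[1]); W=cloud(w)
hsv=cv2.cvtColor(w["frame"],cv2.COLOR_RGB2HSV); am=(hsv[...,0]<30)&(hsv[...,1]>80)&(hsv[...,2]>30)
D=np.hypot(W[...,0]-.4645,W[...,1]-.326)<.035
for lo,hi in((.255,.272),(.235,.25),(.2,.235),(.15,.2)):
    m=am&D&(W[...,2]>lo)&(W[...,2]<hi)
    if m.sum()>10: print(lo,m.sum(),"tool",((W[m]-o["tool_pos"])@r*1000).mean(0).round(1),"world",W[m].mean(0).round(4),"spanTool", np.ptp((W[m]-o["tool_pos"])@r*1000,axis=0).round(1), "zmax",W[m][:,2].max())
E
python3 n.py n.png
```

```text
t 12.1 pos [0.4345 0.3001 0.3306] xaz 39.01 z [-0.001 -0.001 -1.   ] F [-0.1  0.2  0.2] open 0.0596 grip 0.0
0.255 1206 tool [41.1  1.5 67.6] world [0.4673 0.3247 0.2629] spanTool [24.1 24.1 10.8] zmax 0.26619377960858925
0.235 155 tool [49.6  1.4 92.2] world [0.4738 0.3301 0.2383] spanTool [11.8 24.9  5. ] zmax 0.24011520057295493
0.2 54 tool [ 51.4   1.  100.1] world [0.4749 0.3316 0.2304] spanTool [ 9.1 23.9 10.8] zmax 0.234779959374482
0.15 64 tool [ 49.8   1.3 157.3] world [0.4738 0.3303 0.1732] spanTool [ 4.9 17.2 47.1] zmax 0.1985453683709561
```

View pics/n.png

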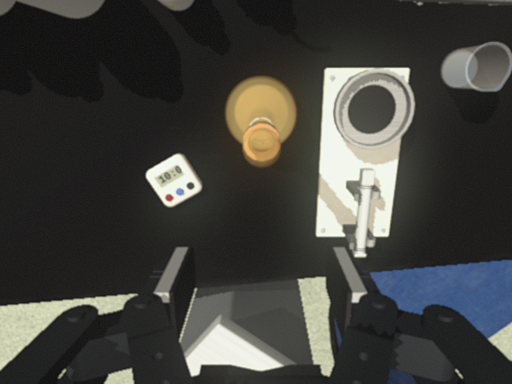

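This is my twelfth viewed picture, which is over the limit of ten, so from here I work from numbers only. The view shows the stopper at (261,145), with the fingers straddling that line. I'll move over the neck and descend.

{"fn": "send_rows", "kwargs": {
  "rows": [
    [6,[2,0.05,0],0],
    [6,[2,0.05,0],0],
    [6,[0,0,0],0],
    [6,[0,0,3],0],
    [6,[0,0,3],0],
    [6,[0,0,3],0],
    [6,[0,0,2.5],0],
    [6,[0,0,0.8],0],
    [6,[0,0,0],0]
  ],
  "newtons": 60
}}

```text
t: 13.28
tool_pos: [0.4662, 0.3242, 0.2084]
tool_rot: [2.962, 1.048, -0.001]
contact_force: [-0.2, 0.3, 0.0]
opening: 0.0604
grip_force: 0.0
```

```bash
python3 -c "
from s import *
togo(.466,.325,.208)"
```

```text
t 13.28 pos [0.4662 0.3242 0.2084] xaz 38.96 z [-0. -0. -1.] F [-0.2  0.3  0. ] open 0.0604 grip 0.0
shift cm [ 0.04 -0.07  0.04]
```

{"fn": "send_rows", "kwargs": {
  "rows": [
    [0,[0,0,0],0],
    [0,[0,0,0],0],
    [0,[0,0,0],0],
    [0,[0,0,0],0],
    [0,[0,0,0],0],
    [0,[0,0,0],0],
    [0,[0,0,0],0]
  ]
}}

```text
t: 14.15
tool_pos: [0.4671, 0.3253, 0.21]
tool_rot: [-2.961, -1.049, -0.005]
contact_force: [0.7, 0.8, 5.8]
opening: 0.0235
grip_force: 58.8
```

{"fn": "send_rows", "kwargs": {
  "rows": [
    [0,[0,0,-0.5],0],
    [0,[0,0,-1.5],0],
    [0,[0,0,-2.5],0],
    [0,[0,0,-2.5],0],
    [0,[0,0,-1.5],0],
    [0,[0,0,0],0],
    [0,[0,0,0],0]
  ]
}}

```text
t: 15.02
tool_pos: [0.4658, 0.3245, 0.292]
tool_rot: [2.961, 1.049, -0.003]
contact_force: [-0.0, -0.1, -2.0]
opening: 0.0238
grip_force: 58.8
```

```bash
cat > q.py <<'E'
from s import *
import pickle
st(); a=grab("scene"); b=grab("side"); w=grab("wrist"); o,r=st(); pickle.dump((a,b,w),open("q.pkl","wb"))
tp=o["tool_pos"]
def proj(im,p):
    T=np.linalg.inv(np.array(im["cam_to_world"])); c=T[:3,:3]@p+T[:3,3]; return im["fx"]*c[0]/c[2]+im["cx"],im["fy"]*c[1]/c[2]+im["cy"]
def amb(im):
    h=cv2.cvtColor(im["frame"],cv2.COLOR_RGB2HSV); return ((h[...,0]<28)&(h[...,1]>90)&(h[...,2]>60)).astype(np.uint8)
pl=[]
for n,im in(("scene",a),("side",b)):
    base=tp-[0,0,.2095]; cu,cv_=proj(im,base+[0,0,.05]); s=70; M=amb(im); z=np.zeros_like(M)
    y0,x0=max(int(cv_)-s,0),max(int(cu)-s,0); z[y0:int(cv_)+s,x0:int(cu)+s]=M[y0:int(cv_)+s,x0:int(cu)+s]
    k,l,st_,_=cv2.connectedComponentsWithStats(z); l=(l==1+st_[1:,4].argmax())
    rows=[(y,(np.nonzero(l[y])[0].min()+np.nonzero(l[y])[0].max())/2,l[y].sum()) for y in np.nonzero(l.any(1))[0]]
    R=np.array(rows); print(n,"rows",R[0],R[-1],"widest",R[R[:,2].argmax()],"pred base",np.round(proj(im,base),1),"pred bulb",np.round(proj(im,base+[0,0,.045]),1))
    wd=R[R[:,2]>R[:,2].max()*.85]; pl.append((im,wd[:,1].mean(),wd[:,0].mean()))
def line(im,u,v):
    T=np.array(im["cam_to_world"]); d=T[:3,:3]@np.array([(u-im["cx"])/im["fx"],(v-im["cy"])/im["fy"],1]); return T[:3,3],d/np.linalg.norm(d)
(o1,d1),(o2,d2)=line(*pl[0]),line(*pl[1]); s=np.linalg.lstsq(np.c_[d1,-d2],o2-o1,rcond=None)[0]; p,q=o1+s[0]*d1,o2+s[1]*d2
print("bulb",((p+q)/2-tp).round(4),"rel TCP; gap",np.linalg.norm(p-q).round(4))
E
python3 q.py
```

```text
t 15.03 pos [0.4658 0.3245 0.292 ] xaz 39.0 z [-0.002 -0.001 -1.   ] F [-0.  -0.1 -2. ] open 0.0238 grip 58.8
t 15.18 pos [0.4658 0.3245 0.2918] xaz 39.0 z [-0.002 -0.001 -1.   ] F [ 0.7 -0.3 -1.6] open 0.0239 grip 58.8
scene rows [170.  247.5   2. ] [217. 240.  13.] widest [194. 240.  45.] pred base [240.3 208.7] pred bulb [239.7 191.1]
side rows [104.  228.5   6. ] [198. 232.  11.] widest [181. 232.  37.] pred base [233.6 193.5] pred bulb [233.3 176.7]
bulb [-0.0024  0.0003 -0.1759] rel TCP; gap 0.0039
```

{"fn": "send_rows", "kwargs": {
  "rows": [
    [0,[0.1,1.5,0],0],
    [0,[0.1,2.5,0],0],
    [0,[0.1,3,0],0],
    [0,[0.1,3,0],0],
    [0,[0.1,2.4,0],0],
    [0,[0.1,1.4,0],0],
    [0,[0,0,0],0],
    [0,[0,0,0],0]
  ]
}}

```text
t: 16.18
tool_pos: [0.5575, 0.2218, 0.2932]
tool_rot: [-2.961, -1.05, 0.0]
contact_force: [0.8, -0.2, -2.7]
opening: 0.0237
grip_force: 59.0
```

```bash
python3 q.py
python3 - <<'E'
from s import *
togo(.5575,.2207)
import pickle; a,b,w=pickle.load(open("q.pkl","rb"))
for n,im in(("scene",a),("side",b)):
    W=cloud(im); D=np.hypot(W[...,0]-.557,W[...,1]-.2205); M=(abs(W[...,2]-.052)<.004)&(D<.06)&(D>.03)&(im["frame"].min(2)>60); P=W[M]
    c=np.linalg.lstsq(np.c_[2*P[:,:2],np.ones(len(P))],(P[:,:2]**2).sum(1),rcond=None)[0]; print(n,"ring",len(P),c[:2].round(4),np.sqrt(c[2]+c[:2]@c[:2]).round(4))
E
```

```text
t 16.18 pos [0.5575 0.2218 0.2932] xaz 39.04 z [-0.  0. -1.] F [ 0.8 -0.2 -2.7] open 0.0237 grip 59.0
t 16.32 pos [0.5574 0.222  0.2934] xaz 39.07 z [ 0.  0. -1.] F [ 0.2 -0.1 -2. ] open 0.024 grip 59.0
scene rows [ 84.  251.5   2. ] [178.  248.5  16. ] widest [159.  248.5  40. ] pred base [248.6 172.8] pred bulb [248.3 156.1]
side rows [119.  275.5   6. ] [215.  275.5   8. ] widest [198. 274.  41.] pred base [275.4 209.7] pred bulb [275.9 191.5]
bulb [-0.0019 -0.0015 -0.1734] rel TCP; gap 0.0033
t 16.32 pos [0.5574 0.222  0.2934] xaz 39.07 z [ 0.  0. -1.] F [ 0.2 -0.1 -2. ] open 0.024 grip 59.0
shift cm [-0.07  0.11 -0.  ]
scene ring 184 [0.5555 0.2226] 0.0452
side ring 201 [0.5543 0.2182] 0.0452
```

{"fn": "send_rows", "kwargs": {
  "rows": [
    [0,[0,0,1.0],0],
    [0,[0,0,1.2],0],
    [0,[0,0,0.8],0],
    [0,[0,0,0.4],0],
    [0,[0,0,0.4],0],
    [0,[0,0,0.3],0],
    [0,[0,0,0],0]
  ]
}}

```text
t: 17.2
tool_pos: [0.5578, 0.2213, 0.2522]
tool_rot: [-2.961, -1.049, 0.0]
contact_force: [-0.3, 0.4, -1.3]
opening: 0.0237
grip_force: 59.1
```

The foot is inside the rim with no side force, so I'll press on slowly.

{"fn": "send_rows", "kwargs": {
  "rows": [
    [0,[0,0,0.3],0],
    [0,[0,0,0.3],0],
    [0,[0,0,0.3],0],
    [0,[0,0,0.3],0],
    [0,[0,0,0],0]
  ],
  "newtons": 80
}}

```text
t: 17.82
tool_pos: [0.5582, 0.2214, 0.241]
tool_rot: [2.961, 1.049, 0.002]
contact_force: [-0.7, -0.3, 5.9]
opening: 0.0234
grip_force: 79.0
```

{"fn": "send_rows", "kwargs": {
  "rows": [
    [0,[0,0,0.3],0],
    [0,[0,0,0.3],0],
    [0,[0,0,0.3],0],
    [0,[0,0,0.15],0],
    [0,[0,0,0],0],
    [0,[0,0,0],0]
  ]
}}

```text
t: 18.58
tool_pos: [0.5585, 0.2216, 0.2319]
tool_rot: [2.961, 1.049, 0.004]
contact_force: [-1.8, -1.3, 8.1]
opening: 0.0233
grip_force: 79.5
```

{"fn": "send_rows", "kwargs": {
  "rows": [
    [0,[0,0,0.15],0],
    [0,[0,0,0.1],0],
    [0,[0,0,0],0],
    [0,[0,0,0],0]
  ]
}}

```text
t: 19.08
tool_pos: [0.5588, 0.2217, 0.231]
tool_rot: [2.961, 1.049, 0.006]
contact_force: [-3.5, -0.7, 13.3]
opening: 0.0233
grip_force: 80.0
```

The force has risen past the spring's 11 N and travel has stopped, so the ring is on its stop. I'll add a small margin and verify the rim height (should be 34 mm) and the penlight from the cameras.

{"fn": "send_rows", "kwargs": {
  "rows": [
    [0,[0,0,0.1],0],
    [0,[0,0,0],0],
    [0,[0,0,0],0],
    [0,[0,0,0],0]
  ]
}}

```text
t: 19.58
tool_pos: [0.559, 0.2218, 0.231]
tool_rot: [2.961, 1.049, 0.007]
contact_force: [-4.3, -1.2, 15.5]
opening: 0.0233
grip_force: 80.3
```

```bash
cat > v.py <<'E'
from s import *
import pickle
o,r=st(); a0,b0=pickle.load(open("i0.pkl","rb"))
for n,old in(("scene",a0),("side",b0)):
    im=grab(n)
    for t,i in(("old",old),("new",im)):
        W=cloud(i); D=np.hypot(W[...,0]-.556,W[...,1]-.2205); M=(D<.053)&(D>.043)&(W[...,2]>.015)&(W[...,2]<.065); q=W[M][:,2]*1000
        print(n,t,len(q),"rim z top",np.percentile(q,[75,85,92,97]).round(1))
    W=cloud(im); x=np.array([.776,.6307,0]); y=np.array([-.6307,.776,0]); S=np.stack([W@x*1000-433,W@y*1000+180.3,W[...,2]*1000],-1)
    for c in(-58,-20,0,20,58):
        q=S[(abs(S[...,0]-c)<5)&(abs(S[...,1])<9)&(S[...,2]>36)&(S[...,2]<66)]
        if len(q): print(" rod",c,len(q),np.percentile(q[:,2],95).round(1))
    q=S[(S[...,0]>40)&(abs(S[...,1])<7)&(S[...,2]>38)&(S[...,2]<60)&(S[...,0]<80)]
    if len(q): print(" lens end x",np.percentile(q[:,0],97).round(1))
E
python3 v.py; python3 q.py
```

```text
t 19.57 pos [0.559  0.2218 0.231 ] xaz 39.01 z [ 0.005  0.002 -1.   ] F [-4.3 -1.2 15.5] open 0.0233 grip 80.3
scene old 309 rim z top [51.5 52.5 53.1 53.8]
scene new 505 rim z top [54.6 58.3 61.5 63.4]
 rod -58 26 54.2
 rod -20 27 54.2
 rod 0 30 54.0
 rod 20 26 52.8
 rod 58 35 54.5
 lens end x 63.6
side old 427 rim z top [51.1 52.  52.5 52.9]
side new 679 rim z top [55.4 59.2 62.  63.9]
 rod -58 52 53.9
 rod -20 28 53.4
 rod 0 29 53.8
 rod 20 29 53.2
 rod 58 29 54.1
 lens end x 59.6
t 19.68 pos [0.559  0.2218 0.231 ] xaz 39.0 z [ 0.005  0.001 -1.   ] F [-4.7 -1.3 16.3] open 0.023 grip 80.3
t 19.82 pos [0.559  0.2218 0.231 ] xaz 39.01 z [ 0.005  0.002 -1.   ] F [-4.2 -1.2 15.8] open 0.0235 grip 80.3
scene rows [106. 252.   3.] [200. 248.  13.] widest [180. 249.  39.] pred base [248.7 194.4] pred bulb [248.4 178.8]
side rows [144.  275.5   6. ] [238. 275.  15.] widest [219.  274.5  40. ] pred base [275.4 233.8] pred bulb [275.9 216.5]
bulb [-0.0029  0.0008 -0.1749] rel TCP; gap 0.0004
```

Run:
```python
from s import *
import pickle
a0,b0=pickle.load(open("i0.pkl","rb")); a,b,w=pickle.load(open("q.pkl","rb"))
for n,i in(("scene0",a0),("scene",a),("side0",b0),("side",b)):
    W=cloud(i); f=i["frame"].astype(int); D=np.hypot(W[...,0]-.556,W[...,1]-.2205)
    M=(D<.052)&(D>.042)&(W[...,2]>.012)&(W[...,2]<.065)&(f.max(2)-f.min(2)<25)&(f.min(2)>60); q=W[M][:,2]*1000
    print(n,len(q),np.percentile(q,[60,75,85,92,97]).round(1))
```

```text
scene0 341 [49.3 51.4 52.4 53.  53.5]
scene 267 [31.1 33.3 34.1 34.8 35.8]
side0 500 [48.5 51.1 52.  52.5 53. ]
side 295 [29.6 32.5 33.8 34.5 35.2]
```

The rim has gone from 52 to 34 mm, a drop of 18 mm, so the ring is fully down. The penlight is home and the flask is upright, so I'm handing in.

```bash
python3 -c "
from station import ctrl
print(ctrl.finish_job())"
```

```text
the job is handed in; nothing more can be done
None
```

The job is handed in, with no verdict returned: the penlight is home in the clip with the jaw closed, and the flask is upright and held pressed with the ring fully down (rim 52 to 34 mm, about 20 s used), but I viewed 12 pictures, two over the limit of 10.

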